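# Seat the purple tube and book the rack in

## Robot

A 7-joint arm with a two-finger parallel gripper is mounted at the origin on the work surface. World frame = base frame: x ahead of the robot, y to its left, z up, the work surface at z = 0. Lengths are in m, angles in rad, forces in N, time in s.
With the tool pointing down it reaches from about 0.35 to 0.9 m from the base axis. Payload 8.1 kg.
Tool frame: the origin (TCP) lies midway between the tips of the shut fingers; the grasp point (between the pads) lies 19 mm behind it (arm.hold_point_z is the distance from the TCP to the grasp point, in m); z points along the fingers, y is the direction in which the jaws open and shut (so a half turn about z gives the same grasp; the last joint's range is limited). The gripper opens to 92 mm and grips with 3 to 60 N. Pads are 19 mm wide; open, the fingers measure 130 mm over their backs; the gripper's body (75 mm by 190 mm) begins 47 mm behind the grasp point.
Start: joints at [-1.397, 0.434, 0.025, 1.573, -0.012, 1.134, -0.075], TCP at [0.171, 0.601, 0.227] pointing down, gripper open.
Joint ranges: [-2.62, 2.62], [-0.44, 2.09], [-1.27, 1.32], [0.08, 2.57], [-1.32, 4.46], [0.12, 2], [-2.74, 2.74]. Speed limits (rad/s): [2.22, 2.22, 3.01, 3.01, 3.14, 3.14, 3.14].

## Interface

Orientations are given as a rotation vector (axis times angle).
In Python, from cell import arm gives the robot as it stands.
- The arm moves only by the shell command python3 -m pendant 'ROWS' [FORCE]. ROWS is JSON, a list of rows, each a list of 3 entries, a list of its own where there are three numbers: the shift along the tool's x, y, z in m, then the turn, a rotation vector about the tool's x, y, z in degrees, then the finger opening in m, from 0 to 0.0918. A call has 1 to 10 rows; each row shifts and turns the commanded pose from where the row before left it, along the tool's axes as they then stand; what a row does not reach is not made up. A row lasts 1/8 s, in which the tool goes at most 62.5 mm and 10.7 degrees, less where a joint would pass 70% of its speed; a pose out of reach is approached as far as the arm can. A call with a gripper value outside its range is refused whole. The fingers move at their own pace and stop on an object; FORCE is the grip in N (left out, the last holds). Time passes only in rows, so rows that do not move let the fingers close. It gives the time, the measured TCP pose, the force and the opening at its end, in the units of the state.
- arm.observe(): the state, without advancing time (a new reading comes with each control period).
- arm.get_image(name): name is "side" or "top"; returns (picture, depth): 420x560x3 uint8, red, green, blue; 420x560 float32, m along the optical axis (not along the pixel's ray), 0 where there is no reading.
- arm.camera_params(name): a dict with "fovy" (degrees; the focal length in pixels is half the picture's height over the tangent of half this angle, whatever the lens; pixels are square), "cx", "cy" (the principal point, pixels), "k1" (the pictures are not rectified: a ray, as slopes to the right and down, at radius r is drawn at 1 + k1 r^2 times it, then the intrinsics apply), "rvec" (rotation vector, rad) and "tvec" (3), from world to camera coordinates, as OpenCV has them. Camera axes: x right, y down, z forward; pixel columns grow to the right and rows downward; lengths in m; the calibration is good to about 2 mm. A picture is of the moment at which its call begins. camera_params takes no time and is no camera call.
- arm.sign_off(): hands the job in, once; it reports no verdict.
Trained networks look in the newest picture that a camera, given by its name, has taken for a name from the list of things; names that differ only in an ending like _2 or _b are one class to them, and where a whole thing is asked for, a point or a joint stands for the part that bears it (a point fixed in the world has none). Each returns a list of dicts, best first, with "conf" (0 to 1); they miss things now and then, are a little off and sometimes report something else, mostly with a low value. They report only what shows in the picture. A call takes as long as a camera call.
- arm.look_for(camera, label): "rect" ([centre column, centre row, width, height] in pixels, round what is visible of it).
- arm.masks_of(camera, label): "pixels" (420x560 bool, what is visible of it) and "rect" ([centre column, centre row, width, height] in pixels, round what is visible of it).
The state is a dict: "clock": time; "joints": joint angles; "dq": joint speeds; "joint_efforts": joint torques, N m; "position": TCP position; "ee_rot": TCP orientation; "force": force on the tool from outside, world axes, zero at the start; "ft_torque": the same for the moment, N m; "width": opening from 0.0 (shut) to 1.0 (fully open).
Only numpy, scipy, OpenCV 4.12 (cv2) and the standard library are available. Lean on these libraries where they do the work, as an engineer would, in place of code of your own. Each camera call takes 0.05 s, during which the arm holds its last target.

## Task

With the fingertips, gently press down the purple-capped tube that stands proud in the rack until it is fully seated, then press the green key on the console to book the rack in, and withdraw. Nothing is to be gripped or lifted; leave the other tubes (the orange one stays proud), the white key and the jar alone.

Things in the scene. Friction and masses are not known exactly. Their poses are not given: they have to be found in the camera images.
- purple_cap (a point): Centre of the top of the PURPLE cap: the tube to press. Sample tube 15 mm in diameter, 100 mm long, its purple cap 22 mm in diameter, flat-topped with a darker spot in the middle, and springy: it yields about 1 mm for each 5 N, at most 5 mm, and comes back. It stands upright in the rack and slides only straight up and down; its cap's top is now 15 to 20 mm higher than those of the seated tubes. When seated, the cap's top is 114 mm above the table (39 mm above the rack's top).
- purple_tube (a joint): How far the purple tube is pushed in, m: 0.020 = fully seated (a firm stop), 0.000 = 20 mm proud. Friction of about 4 N holds it wherever it is left; it does not spring back.
- orange_cap (a point): Centre of the top of the orange cap: same kind of tube, also standing proud by 8 to 20 mm. To be left as it stands.
- blue_cap (a point): Centre of the top of the blue cap: same kind of tube, already seated (top 114 mm above the table). Leave alone.
- red_cap (a point): Centre of the top of the red cap: same kind of tube, already seated (top 114 mm above the table). Leave alone.
- rack: White tube rack, fixed to the table, 60 (x) by 250 (y) by 75 mm high; origin at the centre of its underside. A row of nine holes 25 mm apart along its y; the four tubes stand in holes 50 mm apart, at y = -75, -25, +25 and +75 mm, in any order of colours.
- console: Low grey and white intake console, fixed, 120 (x) by 190 (y) by 46 mm high; origin at the centre of its underside. Two round keys on top, 60 mm apart, in either order, with a dark display strip on their far side.
- green_key_top (a point): Centre of the top of the round GREEN key, 30 mm in diameter, on the console; its top is about 68 mm above the table when released.
- green_key (a joint): Travel of the green key, m: 0 = released, 0.006 = fully down (about 4 N); it springs back when let go. It counts as pressed beyond 0.004.
- white_key_top (a point): Centre of the top of the round white key, same size. Must not be pressed.
- white_key (a joint): Travel of the white key, m: 0 = released, 0.006 = fully down.
- cup: Loose specimen jar with a blue lid, 60 mm in diameter and 70 mm high, standing upright beyond the rack and console; origin at the centre of its underside. Leave it alone.

How it is judged:
On the way, in this order (a step that is already met when the one before it is completed fails the run):
1. the purple tube is pushed home, within 2.5 mm (value of joint purple_tube above 0.0175 m), for 0.2 s.
2. then the green key is pressed down (value of joint green_key above 0.004 m), for 0.05 s.
At the end, for the whole second after the job is handed in: The purple tube is within 2.5 mm of fully seated, both keys are released, the other three tubes are within 3 mm of where they stood, and the jar stands upright within 15 mm of its place (value of joint purple_tube above 0.0175 m and value of joint each of green_key, white_key below 0.002 m and distance of each of orange_cap, blue_cap, red_cap from where it was at the start of the episode below 0.003 m and distance of cup from where it was at the start of the episode below 0.015 m and angle between cup's own z axis and vertical below 0.15 rad and linear speed of cup below 0.02 m/s); the robot touches nothing.
It fails at once if the purple tube is pulled up (value of joint purple_tube below -0.002 m).
It fails at once if the purple tube is pressed roughly (over 40 N) (contact force between any of the arm, the fingers and purple_tube above 40 N).
It fails at once if another tube is shifted 3 mm or pushed with more than 3 N (distance of any of orange_cap, blue_cap, red_cap from where it was at the start of the episode above 0.003 m or contact force between any of the fingers, the arm and orange_tube above 3 N or contact force between any of the fingers, the arm and blue_tube above 3 N or contact force between any of the fingers, the arm and red_tube above 3 N).
It fails at once if the white key is pressed, or the green one before the tube is seated (value of joint white_key above 0.002 m or (value of joint green_key above 0.003 m and value of joint purple_tube below 0.0175 m)).
It fails at once if the jar is moved 15 mm, tipped or lifted (distance of cup from where it was at the start of the episode above 0.015 m or angle between cup's own z axis and vertical above 0.15 rad).
It also fails if it takes over 42 s, if anything falls off the work surface, if the arm or the gripper's body presses on something with over 40 N, if the wrist force passes 120 N, or if a joint passes its speed limit or range.

## Working session

There is one attempt and no reset: what is moved stays moved. The work goes in short steps, Python scripts to look and compute and a shell command to move; the robot and the scene stay as the last step left them, time stands still between calls to the robot, and variables do not carry over. Pictures are saved under pics/ and viewed, and the job is handed in when it is done.

```bash
ls; mkdir -p pics
python3 - <<'E'
from cell import arm
import cv2,numpy as np
for n in("side","top"):
    im,d=arm.get_image(n); cv2.imwrite(f"pics/{n}0.png",im[:,:,::-1]); np.save(f"/tmp/{n}_d.npy",d)
    p=arm.camera_params(n); print(n,p)
s=arm.observe(); print(s)
E
```

```text
pics
side {'fovy': 47.36542356332798, 'cx': 275.5333728263374, 'cy': 206.9752641249525, 'k1': -0.12825880924312977, 'rvec': array([ 0.19621736, -2.74998548,  1.39932024]), 'tvec': array([0.59704605, 0.14818976, 0.9712844 ])}
top {'fovy': 57.92817440812533, 'cx': 277.82251405304294, 'cy': 206.08244520982547, 'k1': -0.07572956177185576, 'rvec': array([ 2.2893839 , -1.90949197,  0.19659774]), 'tvec': array([-0.12763263,  0.60183955,  0.641549  ])}
{'clock': 0.1, 'joints': array([-1.39659963,  0.43515342,  0.02499599,  1.57398831, -0.01157608,
        1.13399396, -0.07512101]), 'dq': array([-0.00123854, -0.00220912,  0.00068106, -0.0013914 ,  0.00188921,
        0.0001044 ,  0.00015954]), 'joint_efforts': array([ 3.27296926e-03, -6.69119883e+01,  9.87929218e-01, -3.15142822e+01,
       -6.05577766e-02,  3.75546212e-02,  5.21454513e-05]), 'position': array([0.17074562, 0.60075989, 0.22603052]), 'ee_rot': array([-4.33555891e-01, -3.11149655e+00,  2.19630288e-03]), 'force': array([-0.10748734,  0.16261755, -0.63775209]), 'ft_torque': array([ 0.00398168,  0.03261454, -0.03338221]), 'width': 0.9982838490014235}
```

View pics/side0.png

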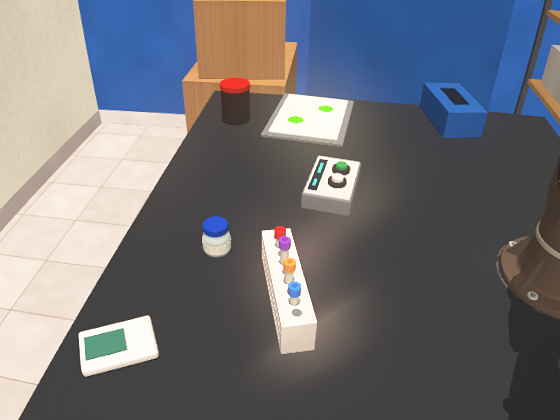

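View pics/top0.png

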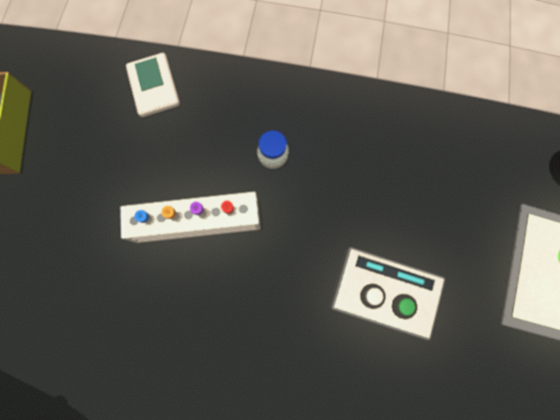

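```bash
cat > h.py <<'E'
import numpy as np,cv2
from cell import arm
from scipy.spatial.transform import Rotation as R
def K(p,h=420):
    f=h/2/np.tan(np.radians(p['fovy'])/2); return np.array([[f,0,p['cx']],[0,f,p['cy']],[0,0,1]]),np.array([p['k1'],0,0,0,0.])
def rays(n,uv):
    p=arm.camera_params(n);k,D=K(p)
    s=cv2.undistortPoints(np.array(uv,float).reshape(-1,1,2),k,D).reshape(-1,2)
    Rm=cv2.Rodrigues(p['rvec'])[0]; return p,Rm,np.c_[s,np.ones(len(s))]
def unproj(n,uv,d):
    p,Rm,s=rays(n,uv); return (s*np.array(d)[:,None]-p['tvec'])@Rm
def onplane(n,uv,z):
    p,Rm,s=rays(n,uv); c=-Rm.T@p['tvec']; w=s@Rm; t=(z-c[2])/w[:,2]; return c+w*t[:,None]
def proj(n,P):
    p=arm.camera_params(n);k,D=K(p); return cv2.projectPoints(np.array(P,float).reshape(-1,3),p['rvec'],p['tvec'],k,D)[0].reshape(-1,2)
E
python3 - <<'E'
from h import *
for n in("side","top"):
    im,d=arm.get_image(n)
    for l in["purple_cap","orange_cap","blue_cap","red_cap","green_key_top","white_key_top","cup"]:
        r=arm.masks_of(n,l)
        for q in r[:2]:
            m=q['pixels']&(d>0); v,u=np.nonzero(m)
            if len(v)<5: continue
            P=unproj(n,np.c_[u,v],d[v,u]); zt=np.percentile(P[:,2],97); T=P[P[:,2]>zt-.004]
            print(n,l,round(q['conf'],2),np.round(q['rect']),len(v),'ztop',zt.round(4),'topmean',T.mean(0).round(4),'mid',((T.max(0)+T.min(0))/2).round(4),len(T))
E
```

```text
side purple_cap 0.68 [286. 244.  10.  18.] 146 ztop 0.1327 topmean [0.5722 0.1171 0.1313] mid [0.5722 0.1163 0.131 ] 79
side orange_cap 0.56 [291. 264.  14.  14.] 183 ztop 0.125 topmean [0.558  0.164  0.1235] mid [0.5583 0.1635 0.1235] 93
side blue_cap 0.46 [294. 290.   9.  14.] 158 ztop 0.1163 topmean [0.5441 0.2132 0.1145] mid [0.5448 0.2133 0.1148] 82
side blue_cap 0.24 [288. 265.  10.  14.] 177 ztop 0.125 topmean [0.5578 0.1641 0.1235] mid [0.5583 0.1635 0.1235] 91
side red_cap 0.57 [280. 232.  16.  16.] 124 ztop 0.1167 topmean [0.5864 0.0695 0.1153] mid [0.5866 0.0859 0.1226] 71
side green_key_top 0.5 [341. 167.  13.   9.] 91 ztop 0.0689 topmean [ 0.4742 -0.2709  0.0674] mid [ 0.4735 -0.2704  0.0674] 59
side cup 0.84 [217. 236.  37.  38.] 1041 ztop 0.0723 topmean [0.7287 0.0162 0.0707] mid [0.7292 0.0152 0.071 ] 323
top purple_cap 0.65 [171. 213.  15.  14.] 156 ztop 0.1256 topmean [0.5594 0.1626 0.1237] mid [0.5596 0.163  0.1239] 117
top purple_cap 0.48 [196. 210.  12.  14.] 146 ztop 0.1329 topmean [0.574 0.114 0.131] mid [0.574  0.1143 0.1314] 122
top orange_cap 0.58 [171. 213.  17.  15.] 172 ztop 0.1256 topmean [0.5595 0.1628 0.1237] mid [0.5596 0.163  0.1239] 119
top blue_cap 0.6 [141. 216.  15.  13.] 145 ztop 0.1166 topmean [0.5457 0.2097 0.1146] mid [0.5458 0.2101 0.1151] 107
top red_cap 0.43 [227. 209.  14.  11.] 137 ztop 0.1164 topmean [0.5878 0.0676 0.1146] mid [0.5878 0.0673 0.1152] 114
top green_key_top 0.51 [407. 306.  18.  17.] 239 ztop 0.07 topmean [ 0.4769 -0.2737  0.068 ] mid [ 0.4772 -0.274   0.0688] 200
top white_key_top 0.81 [376. 296.  15.  17.] 214 ztop 0.07 topmean [ 0.4841 -0.2147  0.068 ] mid [ 0.4846 -0.2151  0.0684] 202
top cup 0.91 [274. 150.  32.  38.] 929 ztop 0.0724 topmean [0.7297 0.0151 0.0705] mid [0.73   0.015  0.0711] 558
```

```bash
cat >> h.py <<'E'
def to(P,yaw_dir=None):
    s=arm.observe(); M=R.from_rotvec(s['ee_rot']).as_matrix()
    print('clock',s['clock'],'pos',s['position'].round(4),'f',s['force'].round(2),'w',s['width'].round(3)); print('tool axes\n',M.T.round(3))
    print('tool shift mm',(M.T@(np.array(P)-s['position'])*1000).round(1))
    if yaw_dir is not None:
        v=M.T@np.array([*yaw_dir,0.]); a=np.degrees(np.arctan2(-v[0],v[1])); print('turn about z to bring y there',a.round(1), 'or',(a+180).round(1),'q7',s['joints'][6].round(2))
E
python3 -c "
from h import *
to([.573,.116,.19],(.96,.279))"
```

```text
Traceback (most recent call last):
  File "h.py", line 18, in to
    print('clock',s['clock'],'pos',s['position'].round(4),'f',s['force'].round(2),'w',s['width'].round(3)); print('tool axes\n',M.T.round(3))
                                                                                      ^^^^^^^^^^^^^^^^
AttributeError: 'float' object has no attribute 'round'
```

```bash
sed -i "s/s\['width'\].round(3)/round(s['width'],3)/" h.py
python3 -c "
from h import *
to([.573,.116,.19],(.96,.279))"
```

```text
clock 0.9 pos [0.1709 0.6012 0.2267] f [0.58 0.59 0.39] w 0.997
tool axes
 [[-0.962  0.273 -0.   ]
 [ 0.273  0.962  0.   ]
 [ 0.     0.    -1.   ]]
tool shift mm [-519.5 -356.8   36.7]
turn about z to bring y there 57.9 or 237.9 q7 -0.08
```

```bash
python3 -m pendant '[[[-0.02,-0.014,0],[0,0,0],0],[[-0.04,-0.0275,0],[0,0,0],0],[[-0.04,-0.0275,0],[0,0,0],0],[[-0.04,-0.0275,0],[0,0,0],0],[[-0.04,-0.0275,0],[0,0,0],0],[[-0.04,-0.0275,0],[0,0,0],0],[[-0.04,-0.0275,0],[0,0,0],0],[[-0.04,-0.0275,0],[0,0,0],0],[[-0.04,-0.0275,0],[0,0,0],0],[[-0.04,-0.0275,0],[0,0,0],0]]' 20
python3 -c "
from h import *
to([.573,.116,.19])"
```

```text
clock: 2.15
position: [0.4658, 0.2431, 0.227]
ee_rot: [0.435, 3.111, 0.0]
force: [0.8, 0.5, 0.2]
width: 0.011
clock 2.15 pos [0.4658 0.2431 0.227 ] f [0.78 0.5  0.22] w 0.011
tool axes
 [[-0.962  0.274 -0.   ]
 [ 0.274  0.962  0.   ]
 [ 0.     0.    -1.   ]]
tool shift mm [-137.9  -92.8   37. ]
```

```bash
python3 -m pendant '[[[-0.04,-0.027,0],[0,0,0],0],[[-0.04,-0.027,0],[0,0,0],0],[[-0.035,-0.024,0],[0,0,0],0],[[-0.02,-0.013,0.01],[0,0,0],0],[[-0.003,-0.002,0.017],[0,0,0],0],[[0,0,0.01],[0,0,0],0],[[0,0,0],[0,0,0],0],[[0,0,0],[0,0,0],0]]' 
python3 -c "
from h import *
to([.573,.116,.131])
for n in('side','top'):
    im,d=arm.get_image(n); np.save(f'/tmp/{n}1.npy',d); cv2.imwrite(f'pics/{n}1.png',cv2.resize(im[150:330,130:370] if n=='side' else im[130:310,80:320],None,fx=3,fy=3)[:,:,::-1])
"
```

```text
clock: 3.15
position: [0.5719, 0.1197, 0.19]
ee_rot: [0.431, 3.112, 0.001]
force: [0.6, -0.3, -1.0]
width: 0.007
clock 3.15 pos [0.5719 0.1197 0.19  ] f [ 0.65 -0.3  -0.97] w 0.007
tool axes
 [[-0.962  0.272 -0.   ]
 [ 0.272  0.962  0.001]
 [ 0.     0.    -1.   ]]
tool shift mm [-2.1 -3.2 59. ]
```

View pics/side1.png

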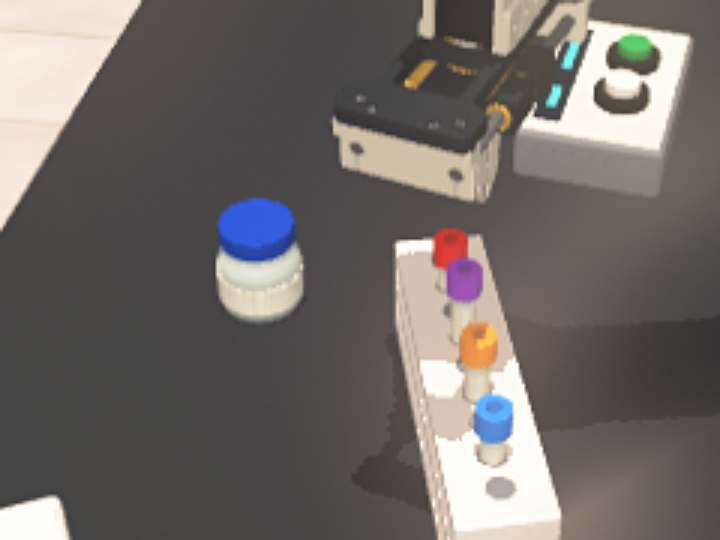

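View pics/top1.png

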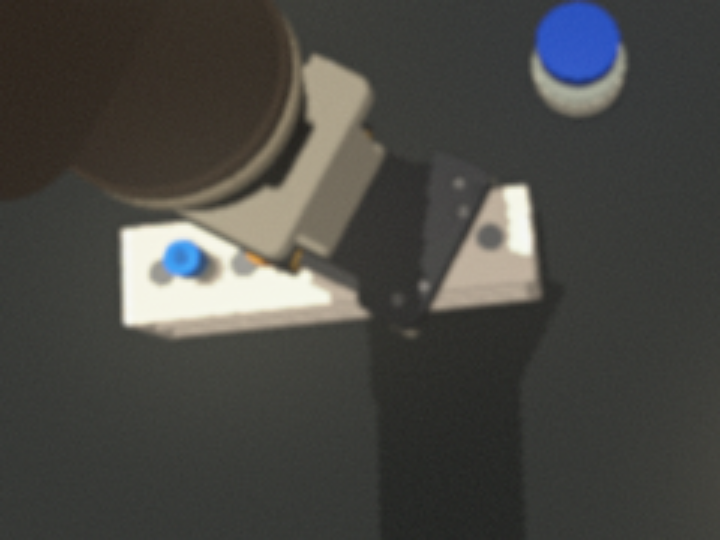

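```bash
python3 -c "
from h import *
p=arm.observe()['position'];M=R.from_rotvec(arm.observe()['ee_rot']).as_matrix()
for n,o in(('side',(130,150)),('top',(80,130))):
    for q in ([0,0,0],[0,.019,0],[0,-.019,0],[0,0,-.066],[0,.095,-.066],[0,-.095,-.066]):
        uv=proj(n,p+M@np.array(q)); print(n,q,uv.round(0),((uv-o)*3).round())
d=np.load('/tmp/side1.npy')
for uv in ((350,180),(400,170),(480,185),(350,110),(430,80),(440,20)):
    u,v=130+uv[0]/3,150+uv[1]/3; print(uv,unproj('side',[[u,v]],[d[int(v),int(u)]]).round(3), M.T@(unproj('side',[[u,v]],[d[int(v),int(u)]])[0]-p))
"
```

```text
side [0, 0, 0] [[285. 214.]] [[465. 192.]]
side [0, 0.019, 0] [[281. 220.]] [[452. 211.]]
side [0, -0.019, 0] [[289. 208.]] [[478. 175.]]
side [0, 0, -0.066] [[286. 182.]] [[468.  96.]]
side [0, 0.095, -0.066] [[262. 214.]] [[395. 191.]]
side [0, -0.095, -0.066] [[307. 156.]] [[530.  17.]]
top [0, 0, 0] [[184. 200.]] [[312. 211.]]
top [0, 0.019, 0] [[173. 195.]] [[280. 195.]]
top [0, -0.019, 0] [[195. 206.]] [[345. 227.]]
top [0, 0, -0.066] [[173. 190.]] [[278. 179.]]
top [0, 0.095, -0.066] [[113. 160.]] [[100.  91.]]
top [0, -0.095, -0.066] [[235. 220.]] [[465. 271.]]
(350, 180) [[ 0.691 -0.135 -0.   ]] [-0.18357142 -0.21266279  0.19054937]
(400, 170) [[0.597 0.202 0.263]] [-0.00147386  0.08585506 -0.07224756]
(480, 185) [[0.563 0.13  0.205]] [ 0.01173216  0.00775837 -0.01420908]
(350, 110) [[0.621 0.203 0.297]] [-0.02430772  0.09419402 -0.10682898]
(430, 80) [[0.506 0.773 0.684]] [ 0.24133899  0.61123676 -0.49369737]
(440, 20) [[0.587 0.13  0.308]] [-0.01161464  0.01423197 -0.11817712]
```

```bash
python3 -m pendant '[[[-0.002,-0.003,0.015],[0,0,0],0],[[0,0,0.02],[0,0,0],0],[[0,0,0.01],[0,0,0],0],[[0,0,0.005],[0,0,0],0],[[0,0,0],[0,0,0],0],[[0,0,0],[0,0,0],0]]' 
python3 -c "
from h import *
for i in range(2):
    im,d=arm.get_image('side'); to([.573,.116,.131])
cv2.imwrite('pics/side2.png',cv2.resize(im[190:310,230:350],None,fx=5,fy=5)[:,:,::-1])
"
```

```text
clock: 4.0
position: [0.5737, 0.1153, 0.1403]
ee_rot: [0.433, 3.111, 0.001]
force: [-0.5, 0.5, -0.3]
width: 0.007
clock 4.05 pos [0.5737 0.1153 0.1403] f [-0.31  0.83  0.31] w 0.009
tool axes
 [[-0.962  0.273 -0.001]
 [ 0.273  0.962  0.001]
 [ 0.001  0.    -1.   ]]
tool shift mm [0.9 0.5 9.3]
clock 4.1 pos [0.5736 0.1153 0.1403] f [-0.18  0.06 -0.73] w 0.003
tool axes
 [[-0.962  0.273 -0.001]
 [ 0.273  0.962  0.001]
 [ 0.001  0.    -1.   ]]
tool shift mm [0.8 0.5 9.3]
```

View pics/side2.png

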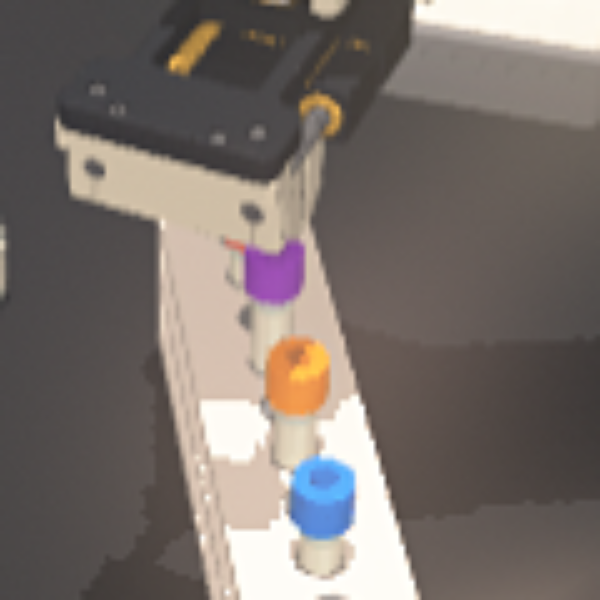

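The tips now sit just above the purple cap, at about (285, 243) in the full picture. The orange and blue caps are clear of the gripper. Next I press in small steps.

```bash
python3 -m pendant '[[[0,0,0.004],[0,0,0],0],[[0,0,0.004],[0,0,0],0],[[0,0,0.003],[0,0,0],0],[[0,0,0.003],[0,0,0],0],[[0,0,0],[0,0,0],0]]'
python3 -m pendant '[[[0,0,0.003],[0,0,0],0],[[0,0,0.003],[0,0,0],0],[[0,0,0.002],[0,0,0],0],[[0,0,0],[0,0,0],0],[[0,0,0],[0,0,0],0]]'
```

```text
clock: 4.72
position: [0.5733, 0.1152, 0.1256]
ee_rot: [0.434, 3.112, 0.0]
force: [-1.3, 0.3, 1.7]
width: 0.004
clock: 5.35
position: [0.5733, 0.1152, 0.1177]
ee_rot: [-0.434, -3.111, -0.0]
force: [-0.4, 0.8, 2.3]
width: 0.009
```

```bash
python3 -m pendant '[[[0,0,0.002],[0,0,0],0],[[0,0,0.002],[0,0,0],0],[[0,0,0],[0,0,0],0],[[0,0,0],[0,0,0],0]]'
python3 -m pendant '[[[0,0,0.001],[0,0,0],0],[[0,0,0],[0,0,0],0],[[0,0,0],[0,0,0],0]]'
```

```text
clock: 5.85
position: [0.5733, 0.1152, 0.1137]
ee_rot: [0.434, 3.112, 0.0]
force: [-0.0, 0.5, 3.6]
width: 0.004
clock: 6.22
position: [0.5734, 0.1152, 0.113]
ee_rot: [0.434, 3.111, 0.0]
force: [-1.0, 0.1, 6.1]
width: 0.003
```

```bash
python3 -m pendant '[[[0,0,0.001],[0,0,0],0],[[0,0,0],[0,0,0],0],[[0,0,0],[0,0,0],0]]'
python3 -m pendant '[[[0,0,0.001],[0,0,0],0],[[0,0,0],[0,0,0],0],[[0,0,0],[0,0,0],0]]'
```

```text
clock: 6.6
position: [0.5735, 0.1152, 0.1123]
ee_rot: [0.434, 3.111, 0.001]
force: [-2.6, -0.4, 10.0]
width: 0.003
clock: 6.98
position: [0.5736, 0.1152, 0.1116]
ee_rot: [0.434, 3.111, 0.001]
force: [-3.2, -0.8, 12.9]
width: 0.006
```

Force now rises about 5 N/mm with the TCP at 112 mm, which means the tube is on its stop. I'll lift off and verify.

```bash
python3 -m pendant '[[[0,0,-0.01],[0,0,0],0],[[0,0,-0.03],[0,0,0],0],[[0,0,-0.03],[0,0,0],0],[[0,0,-0.02],[0,0,0],0],[[0,0,0],[0,0,0],0]]'
python3 - <<'E'
from h import *
to([.476,-.2725,.12])
im,d=arm.get_image('side')
cv2.imwrite('pics/side3.png',cv2.resize(im[150:310,230:390],None,fx=3.75,fy=3.75)[:,:,::-1])
for l in["purple_cap","orange_cap","red_cap"]:
    for q in arm.masks_of('side',l)[:1]:
            m=q['pixels']&(d>0); v,u=np.nonzero(m)
            P=unproj('side',np.c_[u,v],d[v,u]); zt=np.percentile(P[:,2],97); T=P[P[:,2]>zt-.004]
            print(l,round(q['conf'],2),np.round(q['rect']),zt.round(4),T.mean(0).round(4))
E
```

```text
clock: 7.6
position: [0.5741, 0.1153, 0.202]
ee_rot: [0.433, 3.109, 0.002]
force: [-0.0, -1.0, -0.9]
width: 0.001
clock 7.6 pos [0.5741 0.1153 0.202 ] f [-0.03 -0.99 -0.95] w 0.001
tool axes
 [[-0.962  0.273 -0.002]
 [ 0.273  0.962  0.001]
 [ 0.003  0.001 -1.   ]]
tool shift mm [ -11.5 -400.    81.5]
purple_cap 0.7 [337. 180.  11.   7.] 0.0688 [ 0.4831 -0.2105  0.0672]
orange_cap 0.68 [290. 264.   7.  10.] 0.1251 [0.5584 0.1648 0.1237]
red_cap 0.44 [279. 231.  14.  14.] 0.1164 [0.5864 0.0686 0.1148]
```

View pics/side3.png

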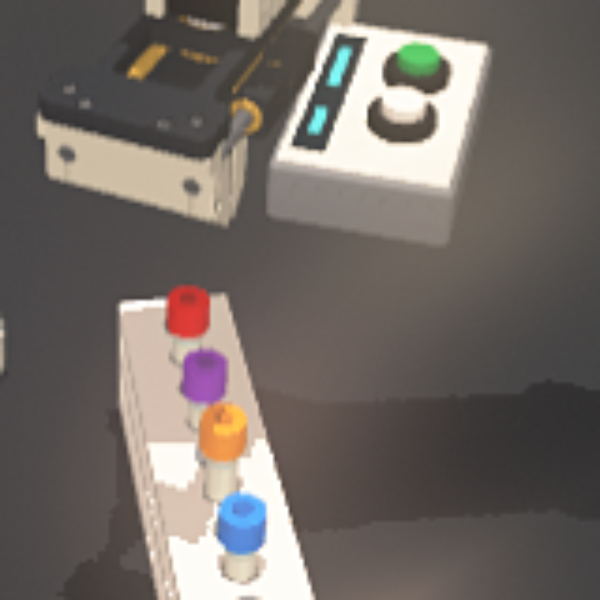

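The network's "purple_cap" hit is really the white key at (337, 180), so I'm ignoring it. In the picture the purple cap is at about (285, 247), now level with red. I'll measure its height by colour.

```bash
python3 -c "
from h import *
im,d=arm.get_image('side'); h=cv2.cvtColor(im,cv2.COLOR_RGB2HSV)
m=(h[...,0]>130)&(h[...,0]<155)&(h[...,1]>100)&(d>0); v,u=np.nonzero(m); k=(abs(u-285)<15)&(abs(v-247)<18);u,v=u[k],v[k]
P=unproj('side',np.c_[u,v],d[v,u]); print(len(u),np.percentile(P[:,2],97),P.mean(0))"
python3 -m pendant '[[[0,-0.02,0],[0,0,0],0],[[-0.001,-0.04,0],[0,0,0],0],[[-0.002,-0.05,0],[0,0,0],0],[[-0.002,-0.05,0],[0,0,0],0],[[-0.002,-0.05,0],[0,0,0],0],[[-0.002,-0.05,0],[0,0,0],0],[[-0.002,-0.05,0.0],[0,0,0],0],[[-0.001,-0.045,0.01],[0,0,0],0],[[-0.0015,-0.03,0.02],[0,0,0],0],[[0,-0.015,0.02],[0,0,0],0]]'
python3 -m pendant '[[[0,0,0.02],[0,0,0],0],[[0,0,0.01],[0,0,0],0],[[0,0,0],[0,0,0],0]]'
python3 -c "
from h import *
to([.476,-.2725,.068])
im,d=arm.get_image('side')
cv2.imwrite('pics/side4.png',cv2.resize(im[120:260,270:410],None,fx=4,fy=4)[:,:,::-1])
im,d=arm.get_image('top')
cv2.imwrite('pics/top4.png',cv2.resize(im[220:380,300:480],None,fx=3.5,fy=3.5)[:,:,::-1])"
```

```text
132 0.11625620336461326 [0.57204178 0.12049783 0.10999033]
clock: 9.1
position: [0.4747, -0.2765, 0.1502]
ee_rot: [-0.44, -3.11, 0.002]
force: [0.3, 0.4, -0.3]
width: 0.006
clock: 9.48
position: [0.4761, -0.2733, 0.1202]
ee_rot: [-0.434, -3.11, -0.0]
force: [1.0, -0.2, -0.2]
width: 0.001
clock 9.475 pos [ 0.4761 -0.2733  0.1202] f [ 1.03 -0.15 -0.22] w 0.001
tool axes
 [[-0.962  0.274  0.001]
 [ 0.274  0.962  0.   ]
 [-0.001  0.    -1.   ]]
tool shift mm [ 0.2  0.8 52.2]
```

View pics/side4.png

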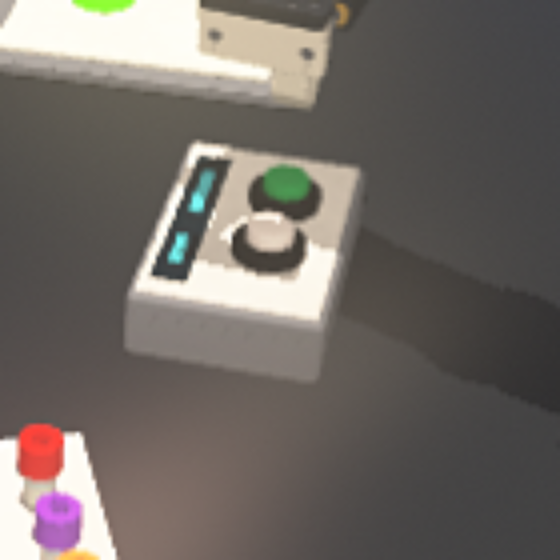

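View pics/top4.png

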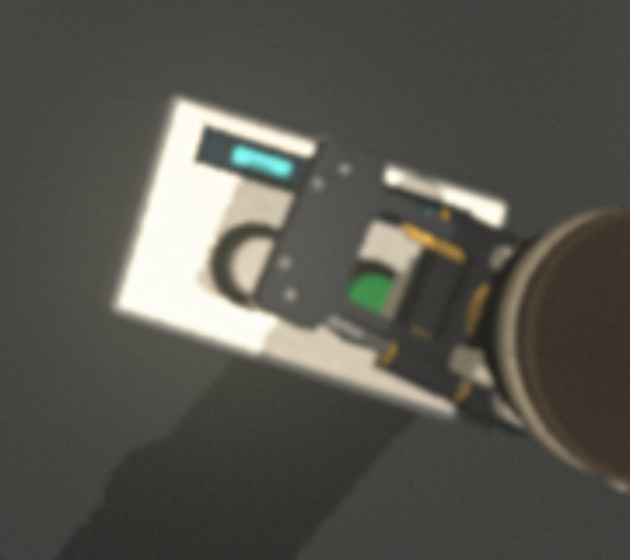

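Purple's cap reads 116.3 mm, against 116.4 mm for the seated red one, so it is seated. The fingertips (side picture, about (345, 145)) hang above the green key, and the gripper body stays well above the white one. Now I press the green key.

```bash
python3 -m pendant '[[[0,0,0.02],[0,0,0],0],[[0,0,0.018],[0,0,0],0],[[0,0,0.008],[0,0,0],0],[[0,0,0.004],[0,0,0],0],[[0,0,0],[0,0,0],0]]'
python3 -m pendant '[[[0,0,0.003],[0,0,0],0],[[0,0,0.002],[0,0,0],0],[[0,0,0.002],[0,0,0],0],[[0,0,0],[0,0,0],0],[[0,0,0],[0,0,0],0]]'
```

```text
clock: 10.2
position: [0.4772, -0.2734, 0.0711]
ee_rot: [0.433, 3.111, -0.0]
force: [-0.6, 0.4, -0.0]
width: 0.005
clock: 10.82
position: [0.4774, -0.2735, 0.064]
ee_rot: [0.433, 3.111, -0.0]
force: [1.6, -0.8, 3.2]
width: 0.005
```

```bash
python3 -m pendant '[[[0,0,0.001],[0,0,0],0],[[0,0,0.001],[0,0,0],0],[[0,0,0],[0,0,0],0],[[0,0,0],[0,0,0],0]]'
python3 -m pendant '[[[0,0,0.001],[0,0,0],0],[[0,0,0],[0,0,0],0],[[0,0,0],[0,0,0],0]]'
```

```text
clock: 11.32
position: [0.4774, -0.2735, 0.0623]
ee_rot: [0.433, 3.11, -0.0]
force: [1.1, -0.1, 8.7]
width: 0.003
clock: 11.7
position: [0.4775, -0.2735, 0.062]
ee_rot: [0.433, 3.11, 0.0]
force: [-1.9, 0.9, 18.4]
width: 0.003
```

The force climbed to 18 N with the TCP barely moving, so the key is on its stop. I'll withdraw upwards.

```bash
python3 -m pendant '[[[0,0,-0.01],[0,0,0],0],[[0,0,-0.03],[0,0,0],0],[[0,0,-0.04],[0,0,0],0],[[0,0,-0.04],[0,0,0],0],[[0,0,-0.04],[0,0,0],0],[[0,0,-0.03],[0,0,0],0],[[0,0,0],[0,0,0],0],[[0,0,0],[0,0,0],0]]'
python3 - <<'E'
from h import *
im,d=arm.get_image('side')
cv2.imwrite('pics/side5.png',im[:,:,::-1])
def meas(m,u0,v0):
    v,u=np.nonzero(m&(d>0)); k=(abs(u-u0)<15)&(abs(v-v0)<18);u,v=u[k],v[k]
    P=unproj('side',np.c_[u,v],d[v,u]); zt=np.percentile(P[:,2],97); return zt.round(4),P[P[:,2]>zt-.004].mean(0).round(4)
h=cv2.cvtColor(im,cv2.COLOR_RGB2HSV);S=h[...,1]>100;H=h[...,0]
for n,lo,hi,u,v in(('purple',130,155,285,247),('orange',8,22,291,264),('blue',100,118,294,290),('green',50,80,341,167)): print(n,meas(S&(H>lo)&(H<hi),u,v))
for l in('red_cap','white_key_top','cup'):
    for q in arm.masks_of('side',l)[:1]: print(l,q['conf'],np.round(q['rect']),meas(q['pixels'],q['rect'][0],q['rect'][1]))
print(arm.observe()['force'],arm.observe()['position'])
E
```

```text
clock: 12.7
position: [0.4761, -0.2727, 0.2496]
ee_rot: [-0.433, -3.109, -0.001]
force: [0.3, 0.9, -0.9]
width: 0.003
purple (np.float64(0.116), array([0.5725, 0.1173, 0.1145]))
orange (np.float64(0.1251), array([0.5581, 0.1647, 0.1236]))
blue (np.float64(0.1164), array([0.5436, 0.2127, 0.1144]))
green (np.float64(0.0701), array([ 0.4738, -0.2705,  0.0678]))
red_cap 0.55 [279. 232.  13.  16.] (np.float64(0.1164), array([0.5867, 0.068 , 0.1147]))
white_key_top 0.68 [339. 178.  15.  12.] (np.float64(0.0685), array([ 0.4813, -0.212 ,  0.067 ]))
cup 0.84 [216. 237.  36.  41.] (np.float64(0.0722), array([0.7278, 0.0194, 0.0708]))
[-0.80767858  0.00333448  0.48658451] [ 0.47634811 -0.27294654  0.24959428]
```

View pics/side5.png

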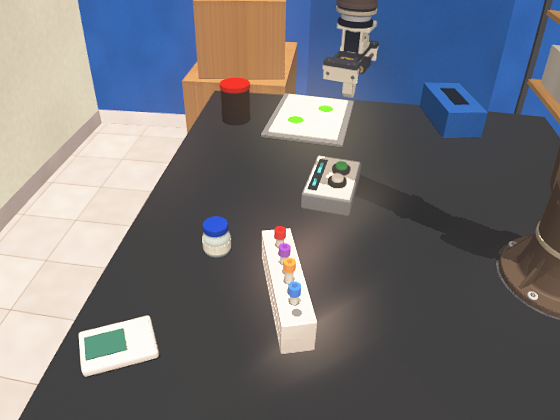

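The gripper is clear at about (345, 75). The purple cap at (285, 250) is level with red and blue, orange still stands proud, both keys are up, and the jar is in place.

```bash
python3 -c "
from cell import arm
print(arm.sign_off(), arm.observe()['clock'])"
```

```text
the job is handed in; nothing more can be done
the job is handed in; nothing more can be done
```

I pressed the purple tube down until it was fully seated, pressed the green key to its stop, withdrew to 0.25 m, and handed the job in at about 13 s. No verdict was reported.

- **Purple tube:** I stopped pressing at about 13 N, once the force was climbing about 5 N/mm, which marks the stop. Its cap now measures 116.0 mm, against 116.4 mm for the seated blue and red ones. The camera reads about 2 mm high throughout.
- **Green key:** it bottomed out with the TCP at 62 mm. The last reading was about 18 N, well over the roughly 4 N it needs, but within the limits. It measured released afterwards.
- **Everything else:** the orange, blue and red tubes and the white key are within measurement error of their first readings. The jar read about 4 mm off its first reading, most likely because my last check looked at only part of the lid; it looks untouched in the picture.
- **Network errors:** one "purple_cap" detection was really the white key and one was the orange cap. I rejected both and measured the purple cap by its colour instead.

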